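# Turn over the mirrored half soundboard

## Robot

A 6-joint arm with a two-finger parallel gripper is mounted at the origin on the work surface. World frame = base frame: x ahead of the robot, y to its left, z up, the work surface at z = 0. Lengths are in mm, angles in degrees, forces in N, time in s.
With the tool pointing down it reaches from about 350 to 850 mm from the base axis. Payload 8.1 kg.
Tool frame: the origin (TCP) lies where the fingers leave the gripper's body, on its centre line; the fingertips stand 73 mm ahead of it and the grasp point (between the pads) lies 54 mm ahead of it; z points along the fingers, y is the line along which they close (so a half turn about z gives the same grasp; the last joint's range is limited). The gripper opens to 85 mm and grips with 20 to 120 N. Pads are 22 mm wide; open, the fingers measure 114 mm over their backs; the gripper's body (76 mm by 85 mm) begins 54 mm behind the grasp point. The pads swing forward as they close: fully open they stand 13 mm farther back than shut.
Start: joints at [62.372, 7.471, 85.268, -0, 87.261, -4.893], TCP at [231.861, 553.395, 303.892] pointing down, gripper open.
Joint ranges: [-169.43, 169.43], [-51.17, 129.36], [1.28, 143.12], [-76.62, 256.62], [0, 156.53], [-152.29, 152.29]. Speed limits (degrees/s): [136.94, 136.94, 159.86, 180, 180, 180].

## Interface

Orientations are given as [roll, pitch, yaw] about the fixed x, y, z axes, in that order (R = Rz(yaw) Ry(pitch) Rx(roll)).
In Python, from bench import sense, optics, r gives the robot as it stands.
- The arm moves only by the tool servo_tool, never from a script. Its argument "plan" is a list that holds one entry, the list of rows, each a list of 5 numbers: the shift along the world's x, y, z in m, then the turn about the world's z in degrees, then the finger opening in m, from 0 to 0.0854. A call has 1 to 10 rows; each row shifts and turns the commanded pose from where the row before left it; what a row does not reach is not made up. A row lasts 1/10 s, in which the tool goes at most 50 mm and 8.59 degrees, less where a joint would pass 70% of its speed; a pose out of reach is approached as far as the arm can. A call is refused whole if a number of a shift passes 0.05 or a number of a turn 8.59, either way. A call with a gripper value outside its range is refused whole. The fingers move at their own pace and stop on an object; "force" is the grip in N (left out, the last holds). Time passes only in rows, so rows that do not move let the fingers close. It gives the time, the measured TCP pose, the force, the opening and the grip force at its end, in the units of the state.
- sense(): the state, without advancing time (a new reading comes with each control period).
- optics.snapshot(name): name is "scene" or "side" or "wrist"; returns a dict with "frame" (384x512x3 uint8, blue, green, red), "fx", "fy", "cx", "cy" (pixels), "dist_coeffs" ([k1, k2, p1, p2, k3] as OpenCV has them; the pictures are not rectified), "cam_to_world" (4x4, takes a point from camera to world coordinates). Camera axes: x right, y down, z forward; pixel columns grow to the right and rows downward; lengths in mm; the calibration is good to about 2 mm. A picture is of the moment at which its call begins. There is no depth.
- r.hand_in(): hands the job in; it is judged then, once.
The state is a dict: "time": time; "joint_pos": joint angles; "qd": joint speeds; "joint_efforts": joint torques, N m; "tool_pos": TCP position; "tcp_rot": TCP orientation; "ft_force": force on the tool from outside, world axes, zero at the start; "wrist_torque": the same for the moment, N m; "finger_gap": finger opening in mm; "grip_force": force on a finger pad.
Only numpy, scipy, OpenCV 4.12 (cv2) and the standard library are available. Lean on these libraries where they do the work, as an engineer would, in place of code of your own. Each camera call takes 0.05 s, during which the arm holds its last target. There are 200 camera calls.

## Task

Two wooden half soundboards lie on the raised work board, and one of them is wrong face up: its outline is the mirror image of the white pattern on the bench. Slide that one sideways until one end of it stands well out past the nearest end of the board, get hold of it there, turn it over and lay it back flat on the board, all of it on the board with nothing sticking out past the edges. Do not let it fall off or drop, and leave the other half and everything else where it is.

Things in the scene. Friction and masses are not known exactly. Their poses are not given: they have to be found in the camera images.
- half_a: Flat pale half soundboard, 8 mm thick, 190 long, 114 deep, 60 to 130 g, too wide to take from above. Origin: mid-thickness, middle of length and depth. z: out of its show face; x: from the straight edge (x -57) to the curved one; y: along the straight edge from broad end (-95) to neck end (+95). Starts flat on the board, straight edge roughly to the robot, show face up or down (read z). Sliding friction on the waxed board 0.28 to 0.42.
- half_b: A second plate, the same as half_a in shape, size, mass and axes. Depth from straight edge to curve, both: 62 mm at y -95, 108 at -60, 114 at -35 (most), 108 at 0, 88 at +40, 52 at +95, with square ends; centre of mass at about x -6, y -9 mm.
- board: Raised dark wooden work board, fixed, that the plates lie on: 240 mm deep (x), 520 wide (y), top face 110 mm above its origin (on the bench, under its centre). Its edges have no lip; its ends are at y +-260 and the slab is 40 mm thick. Beyond its ends the bench is free, and under them too: its feet stand at y -185 to -135 and 135 to 185.
- pattern: White pattern of the plates' outline, fixed show face up on a small dark wooden base at the robot's left, turned any way; axes as a plate's (z up), origin on the bench under it, outline 18 to 24 mm up. A plate lies right when its outline from above can be turned to match: straight edge nearest you, broad end on the right.
- sanding_block: Loose cork sanding block 70 x 38 x 36 mm at the rear of the board, in the middle; origin under its centre.
- glue: Loose white bottle, 52 mm diameter, 110 mm high, standing at the rear left corner of the board; origin under it.
- shell_cup: Loose cup, 60 mm diameter, 60 mm high, at the rear right corner of the board; origin under it.
- mallet: Loose hammer, 240 mm long, lying on the bench at the right; not needed.
- screwdriver: Loose screwdriver, 220 mm long, lying on the bench at the right; not needed.
- brush: Loose brush, 200 mm long, lying on the bench at the left; not needed.
- half_a_mid (a point): Middle of half_a's straight edge (plate x -57, y 0 mm), at mid-thickness (axes as the plate's).
- half_a_broad (a point): Corner of half_a's straight edge at the broad end (x -57, y -95 mm), at mid-thickness (axes as the plate's).
- half_a_neck (a point): Corner of half_a's straight edge at the neck end (x -57, y +95 mm), at mid-thickness (axes as the plate's).
- half_a_belly (a point): Deepest point of half_a's curved edge (x +57, y -35 mm), at mid-thickness (axes as the plate's).
- half_b_mid (a point): Middle of half_b's straight edge (plate x -57, y 0 mm), at mid-thickness (axes as the plate's).
- half_b_broad (a point): Corner of half_b's straight edge at the broad end (x -57, y -95 mm), at mid-thickness (axes as the plate's).
- half_b_neck (a point): Corner of half_b's straight edge at the neck end (x -57, y +95 mm), at mid-thickness (axes as the plate's).
- half_b_belly (a point): Deepest point of half_b's curved edge (x +57, y -35 mm), at mid-thickness (axes as the plate's).
Mind the look-alikes: they are no part of the job. Leave any orange look-alike of the half_b alone.

How it is judged:
By the outcome, as a careful person would: the job done as asked, in the order asked, and still so for the second after the job is handed in, with the robot touching nothing.
It also fails if it takes over 72 s, if anything falls off the work surface, if the arm or the gripper's body presses on something with over 40 N, if the wrist force passes 120 N, or if a joint passes its speed limit or range.

## Working session

There is one attempt and no reset: what is moved stays moved. The work goes in short steps, Python scripts to look and compute and a tool call to move; the robot and the scene stay as the last step left them, time stands still between calls to the robot, and variables do not carry over. Pictures are saved under pics/ and viewed, at most 10 in all, crops included, and the job is handed in when it is done.

Besides the shell and the picture viewer there is one more tool, called by a JSON object that holds its "op" and its "data". servo_tool: Moves the arm, as the interface text tells. Its arguments: {"type":"object","properties":{"plan":{"type":"array"},"force":{"type":"number"}},"required":["plan"]}

```bash
mkdir -p pics; ls; python3 - <<'E'
from bench import sense, optics, r
import cv2, json
print(sense())
for n in ["scene","side"]:
    s=optics.snapshot(n); cv2.imwrite(f"pics/{n}0.png",cv2.resize(s["frame"],(800,600)))
    cv2.imwrite(f"raw_{n}.png",s["frame"])
    d={k:(v.tolist() if hasattr(v,'tolist') else v) for k,v in s.items() if k!="frame"}; json.dump(d,open(f"cal_{n}.json","w")); print(n,d)
E
```

```text
pics
{'time': 0.0, 'joint_pos': array([ 6.23727988e+01,  7.51795591e+00,  8.53308846e+01, -3.33634788e-04,
        8.72613326e+01, -4.89153418e+00]), 'qd': array([ 0.0469054 ,  0.06843678, -0.0173762 , -0.0146896 ,  0.00435344,
        0.04048333]), 'joint_efforts': array([-1.80516148e-03, -5.69405973e+01, -5.00557387e+01, -2.90389371e-04,
        1.49467302e-02, -2.00429395e-05]), 'tool_pos': array([231.65632824, 553.01434486, 302.79922845]), 'tcp_rot': array([-1.79890200e+02, -9.06242020e-03,  1.57264341e+02]), 'ft_force': array([-0.04096746,  0.27212313, -0.4416102 ]), 'wrist_torque': array([ 0.01187832, -0.01729184, -0.02770046]), 'grip_force': 0.0, 'finger_gap': 85.26507946076863}
scene {'fx': 352.57101662320827, 'fy': 352.57101662320827, 'cx': 251.96412045378548, 'cy': 184.57803734177784, 'dist_coeffs': [-0.08319668478804926, 0.0, 0.0, 0.0, 0.0], 'cam_to_world': [[-0.7485941412451085, 0.5414524012732284, -0.3826697124792522, 976.2213452494116], [0.6630140252709015, 0.607499291672911, -0.4374437254218965, 534.7306994058795], [-0.004383376275770464, -0.5811831963953932, -0.8137609466176531, 1113.8791349545074], [0.0, 0.0, 0.0, 1.0]]}
side {'fx': 418.1581051842693, 'fy': 418.1581051842693, 'cx': 252.02033598834203, 'cy': 188.00769515041156, 'dist_coeffs': [-0.09931301786069235, 0.0, 0.0, 0.0, 0.0], 'cam_to_world': [[0.9558490764452039, -0.2037218973378913, 0.21177802436490137, 160.19603134149116], [-0.2938386568472472, -0.6543386114894187, 0.6967781750717406, -1131.9318197187044], [-0.0033744334423464885, -0.7282433453586439, -0.6853103261587369, 1202.9448944002331], [0.0, 0.0, 0.0, 1.0]]}
```

View pics/scene0.png

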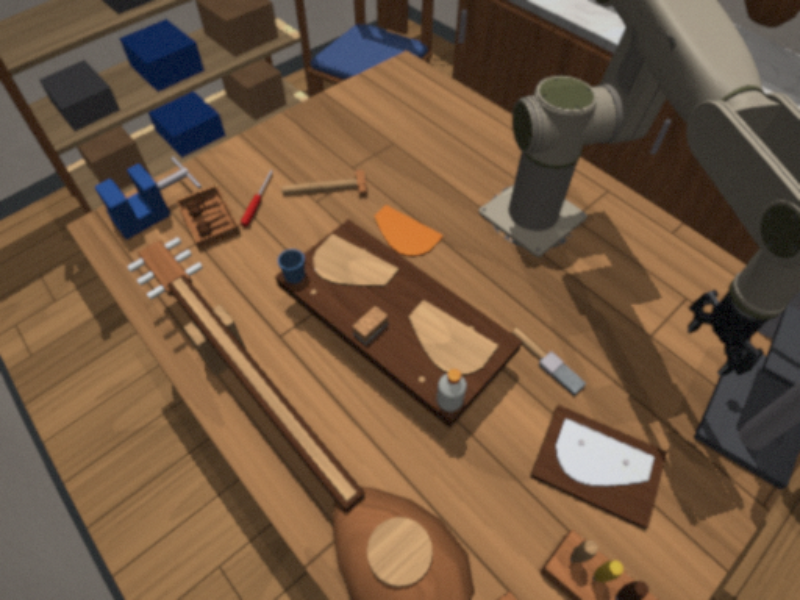

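View pics/side0.png

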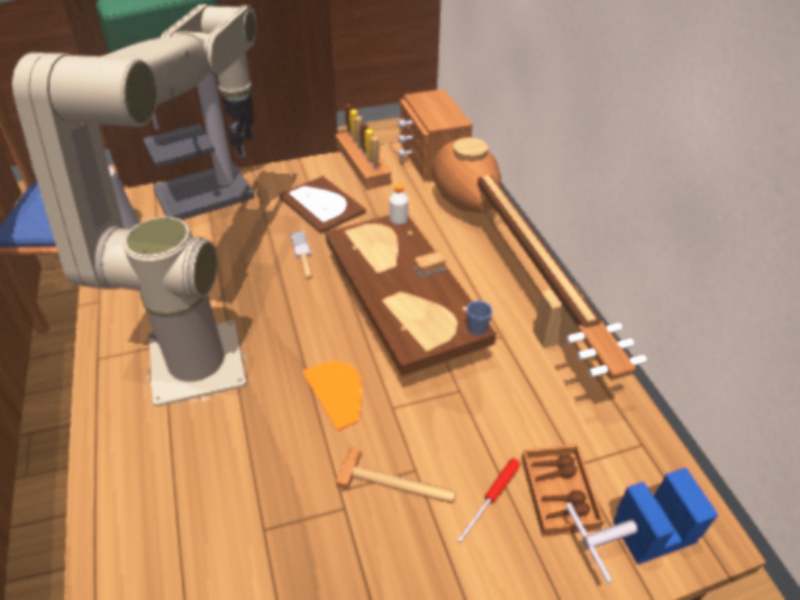

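The scene view shows the plates at about (355,262) and (450,337), the white pattern at (607,452) and the orange look-alike at (408,230), which lies off the board on the bench. Next I'll rectify to a top-down view to compare the outlines.

```bash
cat > h.py <<'E'
import numpy as np, cv2, json
def proj(P,c):
    M=np.linalg.inv(np.array(c["cam_to_world"])); K=np.array([[c["fx"],0,c["cx"]],[0,c["fy"],c["cy"]],[0,0,1]])
    return cv2.projectPoints(np.asarray(P,float).reshape(-1,1,3),cv2.Rodrigues(M[:3,:3])[0],M[:3,3],K,np.array(c["dist_coeffs"]))[0].reshape(-1,2)
def ortho(img,c,z,x0,x1,y0,y1):  # 1px/mm, x up, y left
    xs=np.arange(x1,x0,-1.); ys=np.arange(y1,y0,-1.)
    Y,X=np.meshgrid(ys,xs); p=proj(np.stack([X,Y,0*X+z],-1),c).astype(np.float32).reshape(X.shape+(2,))
    return cv2.remap(img,p[...,0],p[...,1],cv2.INTER_CUBIC)
E
python3 - <<'E'
from h import *
I=cv2.imread("raw_scene.png");c=json.load(open("cal_scene.json"))
a=ortho(I,c,118,330,830,-320,460)
b=ortho(I,c,24,200,600,330,730)
cv2.imwrite("pics/o1.png",a)
a[:400,:0]=0
cv2.imwrite("pics/o1.png",a); cv2.imwrite("pics/o2.png",b)
E
```

```text
(no output)
```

View pics/o1.png

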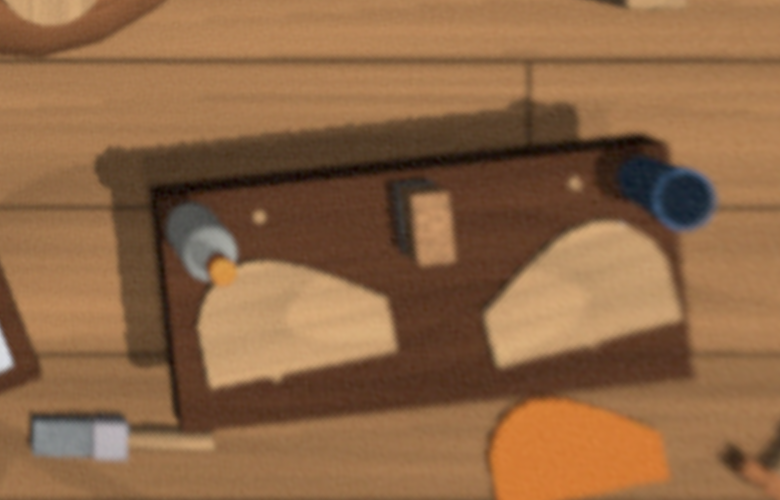

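View pics/o2.png

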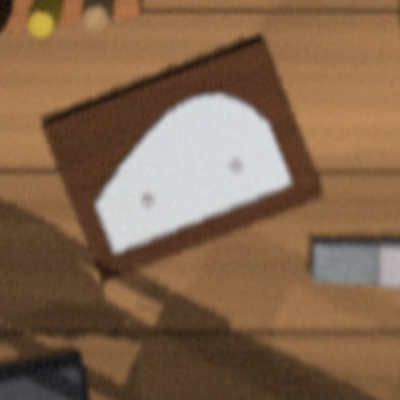

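The top-down view settles which plate to turn. The pattern, straight edge nearest, has its broad end on the right. The candidates are:
- **Right plate, around (585,295):** its broad end is on the right, so it is correct.
- **Left plate, around (295,325):** its broad end is on the left, so it is the mirrored one and the one to turn.
- **Orange shape, (570,450):** it lies on the bench and is a look-alike, so I leave it.

This rectified crop is the enlarged confirmation. Next I'll measure positions.

```bash
cat >> h.py <<'E'
from scipy.optimize import minimize
from scipy.interpolate import PchipInterpolator
yy=np.linspace(-95,95,60)
dep=PchipInterpolator([-95,-85,-60,-35,0,40,95],[62,86,108,114,108,88,52])
OUT=np.vstack([[[-57,-95],[-57,95]],np.c_[dep(yy)-57,yy][::-1]])
def ray(u,v,c,z):
    K=np.array([[c["fx"],0,c["cx"]],[0,c["fy"],c["cy"]],[0,0,1]])
    n=cv2.undistortPoints(np.array([[[u,v]]],float),K,np.array(c["dist_coeffs"])).ravel()
    T=np.array(c["cam_to_world"]); d=T[:3,:3]@[n[0],n[1],1]; return (T[:3,3]+d*(z-T[2,3])/d[2])
def place(p,mir):
    o=OUT*[1,-1] if mir else OUT
    a=np.radians(p[2]); R=np.array([[np.cos(a),-np.sin(a)],[np.sin(a),np.cos(a)]]); return o@R.T+p[:2]
def fit(img,c,mir,p0,z=118,W=160,show=None):
    x0,y0=p0[0]-W,p0[1]-W; o=ortho(img,c,z,x0,x0+2*W,y0,y0+2*W)
    h=cv2.cvtColor(o,cv2.COLOR_BGR2HSV)
    m=((h[...,2]>140)&(h[...,0]<25)&(h[...,1]<165)).astype(np.uint8)
    def px(q): return np.c_[y0+2*W-q[:,1], x0+2*W-q[:,0]]
    near=cv2.fillPoly(np.zeros_like(m),[px(place(p0,mir)).astype(np.int32)],1); near=cv2.dilate(near,np.ones((25,25)))
    m=m*near
    def cost(p):
        q=cv2.fillPoly(np.zeros_like(m),[np.round(px(place(p,mir))*16).astype(np.int32)],1,shift=4)
        return -float((q&m).sum())/float((q|m).sum())
    r=minimize(cost,p0,method="Nelder-Mead",options=dict(initial_simplex=np.array([p0,[p0[0]+8,p0[1],p0[2]],[p0[0],p0[1]+8,p0[2]],[p0[0],p0[1],p0[2]+6]]),xatol=.1,fatol=1e-4))
    if show: cv2.polylines(o,[px(place(r.x,mir)).astype(np.int32)],True,(0,0,255)); cv2.imwrite(show,o)
    return r.x,-r.fun
E
python3 - <<'E'
from h import *
for n in ["scene","side"]:
    I=cv2.imread(f"raw_{n}.png");c=json.load(open(f"cal_{n}.json"))
    print(n,"wrong",fit(I,c,True,np.array([517,167,11.5]),show=f"pics/f_{n}.png"))
    print(n,"right",fit(I,c,False,np.array([520,-125,14.]))) 
    k=.64
    if n=="scene":
        for nm,u,v in [("bottle bot front",450,411),("block near corner bottom",370,342),("block left-bottom",353,332),("block right bottom",386,322),("boardL rear",450,413),("boardL near",519,346)]: print(nm,ray(u*k,v*k,c,110))
    else:
        for nm,u,v in [("bottle bot front",399,222),("block FL",417,272),("block FR",446,266),("boardL near",329,233),("boardR near",405,365)]: print(nm,ray(u*k,v*k,c,110))
E
python3 - <<'E'
import cv2,numpy as np
cv2.imwrite("pics/f.png",cv2.resize(np.hstack([cv2.imread(f"pics/f_{n}.png") for n in("scene","side")]),(800,400)))
E
```

```text
scene wrong (array([516.91186407, 167.01748434,  11.2348265 ]), np.float64(0.9660916760707184))
scene right (array([ 539.53407533, -117.11739051,   13.64029816]), np.float64(0.9022936512160077))
bottle bot front [616.36621562 286.52061975 110.        ]
block near corner bottom [632.76074854  65.39095001 110.        ]
block left-bottom [644.00805599  22.73878875 110.        ]
block right bottom [575.24052     50.44415645 110.        ]
boardL rear [619.2822419  289.46354137 110.        ]
boardL near [406.64250758 280.297543   110.        ]
side wrong (array([513.72901194, 170.93506529,  16.17836181]), np.float64(0.6935539337434565))
side right (array([ 528.9958252 , -116.09790203,    9.94185443]), np.float64(0.8037329313708105))
bottle bot front [596.87135    251.97205026 110.        ]
block FL [577.65738165  38.64765057 110.        ]
block FR [655.89621813  38.63184181 110.        ]
boardL near [400.72153658 261.74203967 110.        ]
boardR near [ 454.51491242 -245.56699686  110.        ]
```

View pics/f.png

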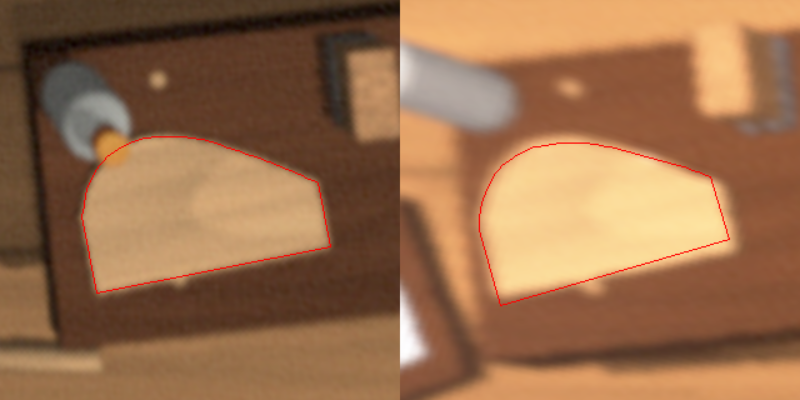

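The overlay outlines the left plate well in the scene view (centre about (517,167), straight-edge normal at 11.2°). The side fit agrees to about 4 mm.

The tool can only turn about vertical, so the plan is:
1. Straddle the narrow neck end and swing the plate on the board so that end hangs out past the left end.
2. Pinch it there across its edges.
3. Walk it up and over its resting broad end, letting it pivot in the pads.

{"op": "servo_tool", "data": {"plan": [[[0.0138,-0.0235,0,-3.6,0.085],[0.0138,-0.0235,0,-3.6,0.085],[0.0138,-0.0235,0,-3.6,0.085],[0.0138,-0.0235,0,-3.6,0.085],[0.0138,-0.0235,0,-3.6,0.085],[0.0138,-0.0235,0,-3.6,0.085],[0.0138,-0.0235,0,-3.6,0.085],[0.0138,-0.0235,0,-3.6,0.085],[0.0138,-0.0235,0,-3.6,0.085],[0.0138,-0.0235,0,-3.6,0.085]]], "force": 30}}

```text
time: 1.1
tool_pos: [370.1, 317.3, 303.5]
tcp_rot: [-180.0, 0.0, 121.1]
ft_force: [0.6, -0.5, -0.4]
finger_gap: 85.1
grip_force: 0.0
```

{"op": "servo_tool", "data": {"plan": [[[0.0138,-0.0235,0,-3.6,0.085],[0.0138,-0.0235,0,-3.6,0.085],[0.0138,-0.0235,0,-3.6,0.085],[0.0138,-0.0235,0,-3.6,0.085],[0.0138,-0.0235,0,-3.6,0.085],[0.0138,-0.0235,0,-3.6,0.085],[0.0138,-0.0235,0,-3.6,0.085],[0.0138,-0.0235,0,-3.6,0.085],[0.0138,-0.0235,0,-3.6,0.085],[0.0138,-0.0235,0,-3.6,0.085]]]}}

```text
time: 2.1
tool_pos: [508.1, 82.3, 303.4]
tcp_rot: [-180.0, 0.0, 85.1]
ft_force: [0.1, -0.6, -0.0]
finger_gap: 85.0
grip_force: 0.0
```

{"op": "servo_tool", "data": {"plan": [[[0,0,-0.012,0,0.085],[0,0,-0.012,0,0.085],[0,0,-0.012,0,0.085],[0,0,-0.012,0,0.085],[0,0,-0.012,0,0.085],[0,0,-0.012,0,0.085],[0,0,-0.01,0,0.085],[0,0,-0.01,0,0.085],[0,0,0,0,0.085],[0,0,0,0,0.085]]]}}

```text
time: 3.1
tool_pos: [507.9, 83.4, 211.9]
tcp_rot: [-180.0, 0.0, 85.3]
ft_force: [0.5, 0.0, 1.0]
finger_gap: 85.2
grip_force: 0.0
```

{"op": "servo_tool", "data": {"plan": [[[0,0,-0.01,0,0.085],[0,0,-0.01,0,0.085],[0,0,0,0,0.085]]]}}

```text
time: 3.4
tool_pos: [506.8, 83.3, 189.9]
tcp_rot: [-179.8, 0.0, 85.3]
ft_force: [-0.9, -0.3, -0.7]
finger_gap: 85.0
grip_force: 0.0
```

```bash
python3 - <<'E'
from bench import *
import cv2,numpy as np
w=optics.snapshot("wrist")["frame"]; s=optics.snapshot("side")["frame"]
s=cv2.resize(s[130:250,190:350],(560,420))
cv2.imwrite("pics/w1.png",np.vstack([np.hstack([cv2.resize(w,(400,300)),cv2.resize(s,(400,300))])]))
E
```

```text
(no output)
```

View pics/w1.png

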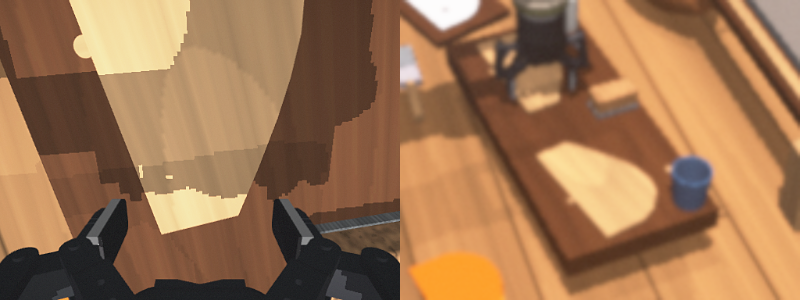

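The wrist view shows the neck end centred between the fingers (plate end at about row 235). The side view shows the fingers straddling it, clear of the block. Next I lower gently until I feel the board.

{"op": "servo_tool", "data": {"plan": [[[0,0,-0.003,0,0.085],[0,0,-0.003,0,0.085],[0,0,0,0,0.085]]]}}

```text
time: 3.8
tool_pos: [507.7, 83.4, 185.5]
tcp_rot: [-180.0, 0.0, 85.3]
ft_force: [-0.3, -0.2, -0.1]
finger_gap: 85.1
grip_force: 0.0
```

{"op": "servo_tool", "data": {"plan": [[[0,0,-0.003,0,0.085],[0,0,-0.002,0,0.085],[0,0,0,0,0.085]]]}}

```text
time: 4.1
tool_pos: [507.6, 83.4, 180.5]
tcp_rot: [-180.0, 0.0, 85.3]
ft_force: [-1.1, -0.2, 0.1]
finger_gap: 85.1
grip_force: 0.0
```

{"op": "servo_tool", "data": {"plan": [[[0,0,0,0,0.072],[0,0,0,0,0.064],[0,0,0,0,0.05],[0,0,0,0,0.05]]]}}

```text
time: 4.5
tool_pos: [509.0, 83.5, 182.4]
tcp_rot: [179.8, -0.0, 85.3]
ft_force: [-0.4, -0.0, 5.0]
finger_gap: 55.8
grip_force: 30.8
```

```bash
cat >> h.py <<'E'
def arc(g,piv,tot,n,shift=(0,0),gap=0.05):
    g=np.array(g,float);piv=np.array(piv,float);prev=g;R0=g-piv;rows=[]
    for k in range(1,n+1):
        a=np.radians(tot*k/n); p=piv+np.array(shift)*k/n+np.array([[np.cos(a),-np.sin(a)],[np.sin(a),np.cos(a)]])@R0
        d=np.round((p-prev)/1000,4); prev=prev+d*1000; rows.append([float(d[0]),float(d[1]),0,round(tot/n,2),gap])
    print(json.dumps(rows)); print(prev)
E
python3 -c "
from h import *
arc((507.6,83.4),(509.4,174.6),-110,20,(-12,0))"
```

```text
[[-0.0093, 0.0006, 0, -5.5, 0.05], [-0.0093, 0.0014, 0, -5.5, 0.05], [-0.009, 0.0023, 0, -5.5, 0.05], [-0.0088, 0.003, 0, -5.5, 0.05], [-0.0085, 0.0038, 0, -5.5, 0.05], [-0.0081, 0.0046, 0, -5.5, 0.05], [-0.0076, 0.0052, 0, -5.5, 0.05], [-0.007, 0.0059, 0, -5.5, 0.05], [-0.0065, 0.0065, 0, -5.5, 0.05], [-0.0058, 0.0071, 0, -5.5, 0.05], [-0.0052, 0.0075, 0, -5.5, 0.05], [-0.0043, 0.0078, 0, -5.5, 0.05], [-0.0037, 0.0083, 0, -5.5, 0.05], [-0.0028, 0.0084, 0, -5.5, 0.05], [-0.002, 0.0087, 0, -5.5, 0.05], [-0.0011, 0.0087, 0, -5.5, 0.05], [-0.0003, 0.0088, 0, -5.5, 0.05], [0.0005, 0.0086, 0, -5.5, 0.05], [0.0014, 0.0086, 0, -5.5, 0.05], [0.0021, 0.0083, 0, -5.5, 0.05]]
[412.3 207.5]
```

{"op": "servo_tool", "data": {"plan": [[[0,0,0.001,0,0.05],[0,0,0,0,0.05]]]}}

```text
time: 4.7
tool_pos: [508.3, 83.4, 182.5]
tcp_rot: [179.9, -0.0, 85.3]
ft_force: [-0.4, -0.0, 4.6]
finger_gap: 55.4
grip_force: 32.0
```

{"op": "servo_tool", "data": {"plan": [[[0,0,0.0015,0,0.05],[0,0,0,0,0.05]]]}}

```text
time: 4.9
tool_pos: [507.6, 83.4, 183.2]
tcp_rot: [-180.0, 0.0, 85.3]
ft_force: [0.6, 0.1, -0.3]
finger_gap: 55.5
grip_force: 31.7
```

```bash
python3 - <<'E'
from bench import *
import cv2
from h import *
w=optics.snapshot("wrist")["frame"]; s=optics.snapshot("scene"); 
o=fit(s["frame"],s,True,np.array([517,167,11.2]),show="pics/ff.png"); print(o,sense()["ft_force"])
cv2.imwrite("pics/w2.png",np.hstack([cv2.resize(w,(400,300)),cv2.resize(cv2.imread("pics/ff.png"),(300,300))]))
E
```

```text
(array([513.60298165, 173.00691367,  13.11070663]), np.float64(0.1633557708093909)) [ 1.17848465 -0.11056052 -0.35194284]
```

View pics/w2.png

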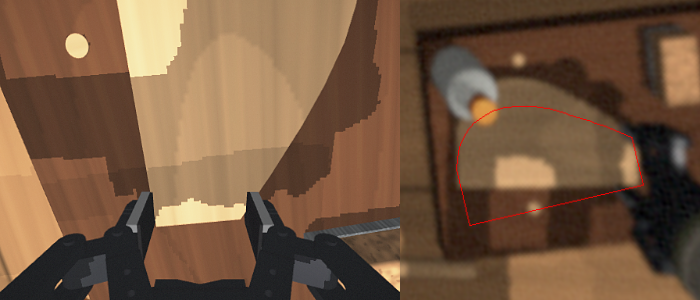

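The wrist view shows the plate has settled flush on the straight-edge pad. The scene overlay shows its broad end has swung close to the bottle. I'll pull it towards the robot first, then swing it.

{"op": "servo_tool", "data": {"plan": [[[-0.005,0,0,0,0.05],[-0.008,0,0,0,0.05],[-0.008,0,0,0,0.05],[-0.008,0,0,0,0.05],[-0.008,0,0,0,0.05],[-0.008,0,0,0,0.05],[0,0,0,0,0.05]]]}}

```text
time: 5.7
tool_pos: [461.8, 83.5, 183.3]
tcp_rot: [-180.0, 0.0, 85.3]
ft_force: [-1.2, 0.1, -0.6]
finger_gap: 55.7
grip_force: 31.9
```

```bash
python3 - <<'E'
from h import *
from bench import *
arc((463,83.4),(496,185),-100,20)
w=optics.snapshot("wrist")["frame"]; s=optics.snapshot("scene")
cv2.imwrite("pics/w3.png",np.hstack([cv2.resize(w,(400,300)),cv2.resize(ortho(s["frame"],s,118,370,670,0,400),(400,300))]))
E
```

```text
[[-0.0087, 0.0033, 0, -5.0, 0.05], [-0.0084, 0.004, 0, -5.0, 0.05], [-0.0081, 0.0047, 0, -5.0, 0.05], [-0.0076, 0.0054, 0, -5.0, 0.05], [-0.007, 0.0061, 0, -5.0, 0.05], [-0.0066, 0.0066, 0, -5.0, 0.05], [-0.0059, 0.0072, 0, -5.0, 0.05], [-0.0053, 0.0077, 0, -5.0, 0.05], [-0.0046, 0.0081, 0, -5.0, 0.05], [-0.0038, 0.0085, 0, -5.0, 0.05], [-0.0032, 0.0088, 0, -5.0, 0.05], [-0.0023, 0.009, 0, -5.0, 0.05], [-0.0015, 0.0092, 0, -5.0, 0.05], [-0.0008, 0.0093, 0, -5.0, 0.05], [0.0001, 0.0093, 0, -5.0, 0.05], [0.0009, 0.0093, 0, -5.0, 0.05], [0.0017, 0.0091, 0, -5.0, 0.05], [0.0025, 0.009, 0, -5.0, 0.05], [0.0033, 0.0087, 0, -5.0, 0.05], [0.004, 0.0084, 0, -5.0, 0.05]]
[401.7 235.1]
```

View pics/w3.png

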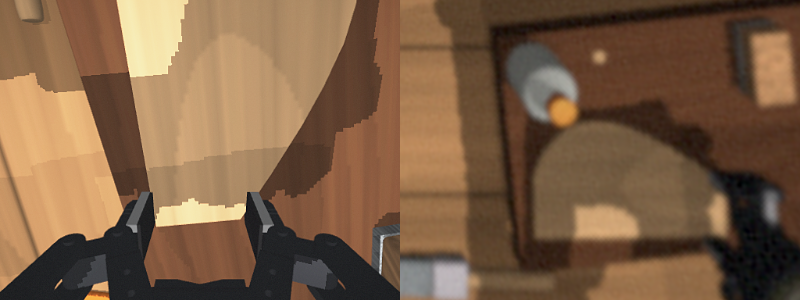

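The bottle hasn't moved (cap at (563,110), the same spot as before), and the plate lies flat with its straight edge at row 238. Now I swing it.

{"op": "servo_tool", "data": {"plan": [[[-0.0087,0.0033,0,-5.0,0.05],[-0.0084,0.004,0,-5.0,0.05],[-0.0081,0.0047,0,-5.0,0.05],[-0.0076,0.0054,0,-5.0,0.05],[-0.007,0.0061,0,-5.0,0.05],[-0.0066,0.0066,0,-5.0,0.05],[-0.0059,0.0072,0,-5.0,0.05],[-0.0053,0.0077,0,-5.0,0.05],[-0.0046,0.0081,0,-5.0,0.05],[-0.0038,0.0085,0,-5.0,0.05]]]}}

```text
time: 6.8
tool_pos: [397.0, 145.4, 183.5]
tcp_rot: [180.0, -0.0, 35.1]
ft_force: [-0.4, -0.7, -0.7]
finger_gap: 55.4
grip_force: 31.9
```

{"op": "servo_tool", "data": {"plan": [[[-0.0032,0.0088,0,-5.0,0.05],[-0.0023,0.009,0,-5.0,0.05],[-0.0015,0.0092,0,-5.0,0.05],[-0.0008,0.0093,0,-5.0,0.05],[0.0001,0.0093,0,-5.0,0.05],[0.0009,0.0093,0,-5.0,0.05],[0.0017,0.0091,0,-5.0,0.05],[0.0025,0.009,0,-5.0,0.05],[0.0033,0.0087,0,-5.0,0.05],[0.004,0.0084,0,-5.0,0.05]]]}}

```text
time: 7.8
tool_pos: [402.0, 235.6, 183.5]
tcp_rot: [-180.0, -0.0, -14.9]
ft_force: [-0.7, 0.1, 0.2]
finger_gap: 55.2
grip_force: 31.9
```

{"op": "servo_tool", "data": {"plan": [[[0,0,0,0,0.05],[0,0,0,0,0.05]]]}}

```text
time: 8.0
tool_pos: [401.6, 235.0, 183.3]
tcp_rot: [180.0, 0.0, -14.6]
ft_force: [-0.3, -0.2, -1.0]
finger_gap: 55.5
grip_force: 31.9
```

{"op": "servo_tool", "data": {"plan": [[[0,0,0,0,0.085],[0,0,0,0,0.085],[0,0,0,0,0.085],[0,0,0.015,0,0.085],[0,0,0.025,0,0.085],[0,0.01,0.025,8.5,0.085],[0,0.015,0.02,8.5,0.085],[0,0.015,0,8.5,0.085],[0,0.015,0,8.5,0.085],[0,0.015,0,8.5,0.085]]]}}

```text
time: 9.0
tool_pos: [401.7, 305.6, 268.8]
tcp_rot: [-180.0, -0.0, 28.1]
ft_force: [-0.0, 1.0, -0.8]
finger_gap: 85.1
grip_force: 0.0
```

{"op": "servo_tool", "data": {"plan": [[[0,0.015,0,8.5,0.085],[0,0.015,0,8.5,0.085],[0,0.015,0,8.5,0.085],[0,0.015,0,8.5,0.085],[0,0.01,0,8.5,0.085],[0,0,0,8.5,0.085],[0,0,0,8.5,0.085],[0,0,0,8.5,0.085],[0,0,0,8.5,0.085],[0,0,0,8.5,0.085]]]}}

```text
time: 10.0
tool_pos: [401.5, 375.0, 268.4]
tcp_rot: [-180.0, -0.0, 113.1]
ft_force: [0.3, -1.5, 0.2]
finger_gap: 85.3
grip_force: 0.0
```

{"op": "servo_tool", "data": {"plan": [[[0,0,0,8.5,0.085],[0,0,0,8.5,0.085],[0,0,0,8.5,0.085],[0,0,0,8.5,0.085],[0,0,0,8.5,0.085],[0,0,0,8.5,0.085],[0,0,0,0,0.085]]]}}

```text
time: 10.7
tool_pos: [401.6, 374.9, 268.4]
tcp_rot: [-180.0, 0.0, 163.9]
ft_force: [-0.2, -0.2, 0.1]
finger_gap: 85.0
grip_force: 0.0
```

```bash
python3 - <<'E'
from h import *
from bench import *
s=optics.snapshot("scene"); cv2.imwrite("raw2.png",s["frame"])
print(sense()["tool_pos"],sense()["tcp_rot"])
print(fit(s["frame"],s,True,np.array([495,190,-105.]),show="pics/f2.png"))
print(fit(s["frame"],s,False,np.array([539.5,-117,13.6])))
E
```

```text
[401.57134184 374.95321424 268.40556807] [-1.79999693e+02 -4.47920162e-04  1.63591699e+02]
(array([481.77326794, 194.95344336, -99.63635218]), np.float64(0.9538185378590078))
(array([ 542.53694393, -115.01150107,   14.92600775]), np.float64(0.9548931680295436))
```

```bash
python3 -c "
from h import *
arc((408.7,230.7),(481.8,195),-74.6,18,(-9,56))"
```

```text
[[0.0023, 0.0083, 0, -4.14, 0.05], [0.0026, 0.0081, 0, -4.14, 0.05], [0.003, 0.0078, 0, -4.14, 0.05], [0.0033, 0.0076, 0, -4.14, 0.05], [0.0037, 0.0073, 0, -4.14, 0.05], [0.0039, 0.007, 0, -4.14, 0.05], [0.0042, 0.0067, 0, -4.14, 0.05], [0.0044, 0.0063, 0, -4.14, 0.05], [0.0047, 0.0059, 0, -4.14, 0.05], [0.0048, 0.0056, 0, -4.14, 0.05], [0.005, 0.0051, 0, -4.14, 0.05], [0.0052, 0.0048, 0, -4.14, 0.05], [0.0052, 0.0043, 0, -4.14, 0.05], [0.0054, 0.004, 0, -4.14, 0.05], [0.0053, 0.0035, 0, -4.14, 0.05], [0.0054, 0.0031, 0, -4.14, 0.05], [0.0054, 0.0026, 0, -4.14, 0.05], [0.0053, 0.0023, 0, -4.14, 0.05]]
[487.8 331. ]
```

{"op": "servo_tool", "data": {"plan": [[[0.0011,-0.0244,0,1.1,0.085],[0.0012,-0.024,0,1.1,0.085],[0.0012,-0.024,0,1.1,0.085],[0.0012,-0.024,0,1.1,0.085],[0.0012,-0.024,0,1.2,0.085],[0.0012,-0.0238,0,1.2,0.085],[0,0,-0.02,0,0.085],[0,0,-0.025,0,0.085],[0,0,-0.02,0,0.085],[0,0,0,0,0.085]]]}}

```text
time: 11.75
tool_pos: [406.9, 230.0, 200.4]
tcp_rot: [-179.8, -0.3, 170.3]
ft_force: [0.3, 0.9, -0.3]
finger_gap: 84.8
grip_force: 0.0
```

{"op": "servo_tool", "data": {"plan": [[[0,0,-0.009,0,0.085],[0,0,-0.009,0,0.085],[0,0,-0.004,0,0.085],[0,0,0,0,0.078],[0,0,0,0,0.07],[0,0,0,0,0.06],[0,0,0,0,0.05],[0,0,0,0,0.05]]], "force": 30}}

```text
time: 12.55
tool_pos: [412.3, 232.6, 187.4]
tcp_rot: [179.7, 0.5, 170.6]
ft_force: [-2.3, 0.8, 27.1]
finger_gap: 49.6
grip_force: 13.6
```

The fingers rode onto the plate's edge because the pads sit farther back when open. I'll back off, re-measure and go lower.

{"op": "servo_tool", "data": {"plan": [[[0,0,0.006,0,0.06],[0,0,0,0,0.075],[0,0,0,0,0.085],[0,0,0,0,0.085],[0,0,0.02,0,0.085],[0,0.02,0.03,0,0.085],[0,0.03,0.01,0,0.085],[0,0.03,0,0,0.085],[0,0.03,0,0,0.085],[0,0.03,0,0,0.085]]]}}

```text
time: 13.55
tool_pos: [408.3, 371.9, 246.7]
tcp_rot: [-180.0, -0.0, 170.6]
ft_force: [0.4, 0.0, 0.5]
finger_gap: 85.0
grip_force: 0.0
```

```bash
python3 - <<'E'
from h import *
from bench import *
s=optics.snapshot("scene"); cv2.imwrite("raw3.png",s["frame"])
print(sense()["tool_pos"],sense()["tcp_rot"],sense()["finger_gap"])
print(fit(s["frame"],s,True,np.array([482,195,-100.])))
c=s; 
for y0 in (230,):pass
E
```

```text
[407.7851003  375.35692146 246.65888069] [ 1.79895278e+02 -6.93562354e-02  1.70627375e+02] 84.90991614662322
(array([ 482.19821664,  193.26023544, -100.75186119]), np.float64(0.9239811506395319))
```

{"op": "servo_tool", "data": {"plan": [[[0.001,-0.0218,0,-0.3,0.085],[0.001,-0.024,0,-0.3,0.085],[0.0006,-0.024,0,-0.3,0.085],[0.0005,-0.024,0,-0.2,0.085],[0.0005,-0.024,0,-0.2,0.085],[0,-0.024,0,0,0.085],[0,0,-0.02,0,0.085],[0,0,-0.02,0,0.085],[0,0,-0.015,0,0.085],[0,0,0,0,0.085]]]}}

```text
time: 14.6
tool_pos: [410.5, 228.2, 189.3]
tcp_rot: [-179.8, -0.3, 169.2]
ft_force: [-0.9, 0.3, -0.3]
finger_gap: 84.5
grip_force: 0.0
```

{"op": "servo_tool", "data": {"plan": [[[0,0,-0.005,0,0.085],[0,0,-0.005,0,0.085],[0,0,-0.003,0,0.085],[0,0,-0.002,0,0.085],[0,0,0,0,0.085]]]}}

```text
time: 15.1
tool_pos: [412.2, 229.1, 177.3]
tcp_rot: [-180.0, -0.0, 169.3]
ft_force: [0.1, -0.4, 0.0]
finger_gap: 85.1
grip_force: 0.0
```

{"op": "servo_tool", "data": {"plan": [[[0,0,0,0,0.076],[0,0,0,0,0.076],[0,0,0,0,0.076]]], "force": 20}}

```text
time: 15.4
tool_pos: [412.4, 229.2, 177.6]
tcp_rot: [180.0, 0.0, 169.3]
ft_force: [0.8, 0.1, 0.2]
finger_gap: 75.7
grip_force: 0.0
```

{"op": "servo_tool", "data": {"plan": [[[0,0,-0.002,0,0.074],[0,0,0,0,0.072],[0,0,0,0,0.072]]]}}

```text
time: 15.7
tool_pos: [412.2, 229.1, 175.3]
tcp_rot: [-180.0, -0.0, 169.3]
ft_force: [-0.0, 0.2, -0.5]
finger_gap: 71.9
grip_force: 0.1
```

{"op": "servo_tool", "data": {"plan": [[[0,0,0,0,0.068],[0,0,0,0,0.064],[0,0,0,0,0.06],[0,0,0,0,0.06]]]}}

```text
time: 16.1
tool_pos: [412.4, 229.1, 175.5]
tcp_rot: [180.0, 0.0, 169.3]
ft_force: [-0.1, 0.6, 2.2]
finger_gap: 68.8
grip_force: 22.8
```

{"op": "servo_tool", "data": {"plan": [[[0.0023,0.0083,0.0005,-4.1,0.06],[0.0026,0.0081,0,-4.1,0.06],[0.003,0.0078,0,-4.1,0.06],[0.0033,0.0076,0,-4.1,0.06],[0.0037,0.0073,0,-4.1,0.06],[0.0039,0.007,0,-4.1,0.06],[0.0042,0.0067,0,-4.1,0.06],[0.0044,0.0063,0,-4.1,0.06],[0.0047,0.0059,0,-4.1,0.06],[0.0048,0.0056,0,-4.1,0.06]]], "force": 25}}

```text
time: 17.1
tool_pos: [449.2, 299.9, 175.6]
tcp_rot: [-180.0, 0.0, 128.1]
ft_force: [-0.6, -1.1, -0.2]
finger_gap: 68.0
grip_force: 28.4
```

{"op": "servo_tool", "data": {"plan": [[[0.005,0.0051,0,-4.1,0.06],[0.0052,0.0048,0,-4.1,0.06],[0.0052,0.0043,0,-4.1,0.06],[0.0054,0.004,0,-4.1,0.06],[0.0053,0.0035,0,-4.1,0.06],[0.0054,0.0031,0,-4.1,0.06],[0.0054,0.0026,0,-4.1,0.06],[0.0053,0.0023,0,-4.1,0.06],[0,0,0,0,0.06],[0,0,0,0,0.06]]]}}

```text
time: 18.1
tool_pos: [491.2, 329.4, 175.6]
tcp_rot: [-180.0, 0.0, 95.6]
ft_force: [0.6, -0.3, -0.4]
finger_gap: 68.7
grip_force: 28.4
```

```bash
python3 - <<'E'
from h import *
from bench import *
s=optics.snapshot("scene"); cv2.imwrite("raw4.png",s["frame"])
print(sense()["tool_pos"],sense()["tcp_rot"],sense()["finger_gap"],sense()["ft_force"])
print(fit(s["frame"],s,True,np.array([473,251,-174.])))
E
```

```text
[491.13381218 329.31139232 175.67548112] [-1.79978926e+02  5.81955508e-03  9.55813969e+01] 68.01435961201841 [ 0.35647827 -0.17709903  0.20406904]
(array([ 477.61369286,  251.77944567, -175.21358867]), np.float64(0.7462001093493712))
```

The neck end now overhangs by about 60 mm. I'll let go and take a proper hold there, slightly lower on the fingers.

{"op": "servo_tool", "data": {"plan": [[[0,0,0,0,0.08],[0,0,0,0,0.08],[0,0,-0.003,0,0.08],[0,0,0,0,0.08],[0,0,0,0,0.07],[0,0,0,0,0.06],[0,0,0,0,0.05],[0,0,0,0,0.05],[0,0,0,0,0.05]]], "force": 30}}

```text
time: 19.05
tool_pos: [491.4, 329.4, 173.0]
tcp_rot: [180.0, -0.0, 95.5]
ft_force: [-0.1, 0.3, 1.2]
finger_gap: 68.3
grip_force: 35.1
```

{"op": "servo_tool", "data": {"plan": [[[0,0.0035,0.0129,0,0.05],[0,0.0035,0.0129,0,0.05],[0,0.0015,0.0126,0,0.05],[0,0.0015,0.0126,0,0.05],[0,0,0,0,0.05]]]}}

```text
time: 19.55
tool_pos: [492.6, 340.4, 227.3]
tcp_rot: [179.7, -0.1, 95.5]
ft_force: [0.8, 0.7, -1.0]
finger_gap: 68.2
grip_force: 34.9
```

```bash
python3 - <<'E'
from h import *
from bench import *
w=optics.snapshot("wrist")["frame"]; s=optics.snapshot("side"); sc=optics.snapshot("scene")
t=s["frame"]
cv2.imwrite("pics/w5.png",np.hstack([cv2.resize(w,(266,266)),cv2.resize(t[90:230,170:330],(266,266)),cv2.resize(sc["frame"][150:310,200:360],(266,266))]))
E
```

```text
(no output)
```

View pics/w5.png

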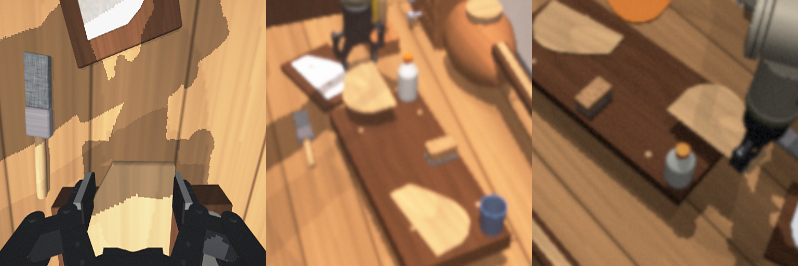

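The plate is held, with the neck end at row 160 in the wrist view and the bottle, block and other half in place. I need to know whether it tilts or is lifted level, so I'll fit that in 3D.

```bash
cat >> h.py <<'E'
def pose3(p):  # p: xyz of centre, yaw of n (deg), tilt th: u raised by th
    a=np.radians(p[3]); t=np.radians(p[4]); n=np.array([np.cos(a),np.sin(a),0]); h=np.array([np.sin(a),-np.cos(a),0])
    u=np.cos(t)*h+np.sin(t)*np.array([0,0,1.]); return n,u
def fit3(shots,p0,free=(1,2,4)):
    ms=[]
    for s in shots:
        h=cv2.cvtColor(s["frame"],cv2.COLOR_BGR2HSV)
        ms.append(((h[...,2]>140)&(h[...,0]<25)&(h[...,0]>8)&(h[...,1]<165)).astype(np.uint8))
    def poly(p,s):
        n,u=pose3(p); w=np.cross(n,u)*4; P=p[:3]+OUT[:,:1]*n+OUT[:,1:]*u
        return [cv2.convexHull(np.round(proj(np.vstack([P+w,P-w]),s)*16).astype(np.int32))]
    reg=[cv2.dilate(cv2.fillPoly(np.zeros_like(m),poly(p0,s),1,shift=4),np.ones((31,31))) for m,s in zip(ms,shots)]
    def cost(f):
        p=np.array(p0,float); p[list(free)]=f; o=0
        for m,s,g in zip(ms,shots,reg):
            q=cv2.fillPoly(np.zeros_like(m),poly(p,s),1,shift=4); mm=m*g
            o-=float((q&mm).sum())/float((q|mm).sum())
        return o/len(ms)
    f0=np.array(p0,float)[list(free)]; best=None
    for st in (12,-12,25):
        r=minimize(cost,f0,method="Nelder-Mead",options=dict(initial_simplex=np.vstack([f0]+[f0+st*np.eye(len(f0))[i] for i in range(len(f0))])))
        if best is None or r.fun<best.fun: best=r
    return np.round(best.x,1),-best.fun
E
python3 - <<'E'
from h import *
from bench import *
sh=[optics.snapshot(n) for n in("scene","side")]
for t0 in (0,18): print(fit3(sh,[478,262,140,-175,t0]))
for s in sh: print(fit3([s],[478,262,140,-175,15],(1,4)))
E
```

```text
(array([258.1, 180.3,  15.8]), np.float64(0.5150925575741887))
(array([240.1, 176.9,  28.1]), np.float64(0.5133917189982521))
(array([222.6,  27.3]), np.float64(0.6365754222481071))
(array([320. ,  15.6]), np.float64(0.34596074851665903))
```

```bash
python3 - <<'E'
from h import *
from bench import *
s=optics.snapshot("side"); c=optics.snapshot("scene")
u0=np.array([0,0,0]); 
for nm,p in [("flat",[478,263,165,-175,0]),("tilt18",[478,258,140,-175,18.5])]:
    n,u=pose3(p); P=np.array([np.array(p[:3])+a*n+b*u for a,b in[(-57,-95),(5,-95),(51,-60),(57,-35),(-57,95),(-5,95)]])
    q=proj(P,s); print(nm,"side",np.round(np.c_[266+(q[:,0]-170)/.6015,(q[:,1]-90)*266/140]).tolist())
    q=proj(P,c); print(nm,"scene",np.round(np.c_[532+(q[:,0]-200)*266/160,(q[:,1]-150)*266/160]).tolist())
E
```

```text
flat side [[397.0, 104.0], [373.0, 111.0], [350.0, 107.0], [345.0, 101.0], [370.0, 58.0], [351.0, 63.0]]
flat scene [[666.0, 110.0], [687.0, 89.0], [716.0, 85.0], [728.0, 91.0], [748.0, 174.0], [765.0, 154.0]]
tilt18 side [[397.0, 124.0], [373.0, 131.0], [351.0, 123.0], [346.0, 115.0], [371.0, 58.0], [352.0, 63.0]]
tilt18 scene [[664.0, 124.0], [685.0, 104.0], [713.0, 96.0], [724.0, 99.0], [744.0, 169.0], [761.0, 149.0]]
```

The projections match a level plate: the side-view corners are at (397,104) and (373,111), where a tilted one would show about 20 px lower. The grip is holding it rigid. I'll set it back on the board and lift again with a lighter grip so the broad end stays resting.

{"op": "servo_tool", "data": {"plan": [[[0,-0.0015,-0.0126,0,0.05],[0,-0.0015,-0.0126,0,0.05],[0,-0.0035,-0.0129,0,0.05],[0,-0.0035,-0.0119,0,0.05],[0,0,0,0,0.05],[0,0,-0.001,0,0.0675],[0,0,0,0,0.0675]]], "force": 20}}

```text
time: 20.6
tool_pos: [491.5, 329.5, 173.2]
tcp_rot: [180.0, -0.0, 95.5]
ft_force: [0.2, 0.1, -0.5]
finger_gap: 68.3
grip_force: 32.7
```

{"op": "servo_tool", "data": {"plan": [[[0,0,0,0,0.068],[0,0,0,0,0.068],[0,0,0,0,0.068]]], "force": 20}}

```text
time: 20.9
tool_pos: [491.5, 329.6, 173.2]
tcp_rot: [180.0, -0.0, 95.5]
ft_force: [-0.6, 0.1, -1.9]
finger_gap: 68.0
grip_force: 32.8
```

{"op": "servo_tool", "data": {"plan": [[[0,0,0,0,0.0685],[0,0,0,0,0.0685],[0,0,0,0,0.0685]]], "force": 20}}

```text
time: 21.2
tool_pos: [491.4, 329.4, 172.9]
tcp_rot: [180.0, -0.0, 95.5]
ft_force: [-0.9, -0.1, -1.0]
finger_gap: 68.1
grip_force: 21.0
```

{"op": "servo_tool", "data": {"plan": [[[0,0,0,0,0.069],[0,0,0,0,0.069],[0,0,0,0,0.069]]], "force": 20}}

```text
time: 21.5
tool_pos: [491.4, 329.4, 172.9]
tcp_rot: [180.0, 0.0, 95.5]
ft_force: [0.1, -0.0, -0.7]
finger_gap: 69.0
grip_force: 7.7
```

A light pinch of 7.7 N now holds it. I'll lift gently along the arc and check the broad end.

{"op": "servo_tool", "data": {"plan": [[[0,0.002,0.006,0,0.069],[0,0.0025,0.009,0,0.069],[0,0.0025,0.0108,0,0.069],[0,0.0015,0.0126,0,0.069],[0,0.0015,0.0126,0,0.069],[0,0,0,0,0.069]]]}}

```text
time: 22.1
tool_pos: [492.6, 340.4, 227.3]
tcp_rot: [179.7, -0.1, 95.5]
ft_force: [0.7, -0.2, -0.7]
finger_gap: 69.3
grip_force: 8.0
```

```bash
python3 - <<'E'
from bench import *
import numpy as np
s=optics.snapshot("side")["frame"]; print(sense()["grip_force"],sense()["finger_gap"])
for c in (230,234,238,242): print(c,s[136:172,c].mean(1).astype(int).tolist())
E
```

```text
7.954778932034969 69.26301250761475
230 [204, 207, 208, 205, 204, 203, 203, 204, 206, 204, 200, 197, 194, 195, 194, 194, 193, 196, 196, 191, 162, 111, 94, 98, 98, 97, 98, 96, 94, 94, 93, 93, 90, 90, 91, 89]
234 [197, 196, 196, 196, 198, 199, 196, 192, 191, 192, 192, 192, 195, 196, 197, 198, 201, 205, 207, 206, 180, 124, 92, 95, 91, 95, 94, 95, 92, 93, 94, 94, 94, 94, 94, 92]
238 [200, 200, 199, 199, 200, 199, 198, 199, 198, 196, 196, 195, 197, 200, 202, 204, 205, 204, 198, 172, 121, 94, 94, 92, 92, 89, 89, 88, 89, 89, 89, 90, 91, 89, 89, 92]
242 [114, 128, 143, 157, 175, 190, 196, 201, 203, 205, 207, 209, 210, 209, 209, 208, 208, 201, 176, 119, 93, 93, 92, 92, 92, 94, 92, 92, 95, 92, 94, 94, 92, 94, 94, 95]
```

{"op": "servo_tool", "data": {"plan": [[[0,-0.0005,0.012,0,0.069],[0,-0.0005,0.012,0,0.069],[0,-0.002,0.011,0,0.069],[0,-0.0025,0.011,0,0.069],[0,-0.004,0.0098,0,0.069],[0,-0.004,0.0098,0,0.069],[0,0,0,0,0.069]]]}}

```text
time: 22.85
tool_pos: [492.1, 325.6, 291.7]
tcp_rot: [179.8, -0.1, 95.4]
ft_force: [0.4, 0.1, -0.5]
finger_gap: 68.9
grip_force: 7.7
```

```bash
cat > look.py <<'E'
from bench import *
from h import *
import sys
y,z,ths=float(sys.argv[1]),float(sys.argv[2]),[float(t) for t in sys.argv[3:]]
s=optics.snapshot("side"); I=cv2.GaussianBlur(s["frame"],(3,3),0).mean(2)
print(sense()["grip_force"],sense()["finger_gap"],sense()["tool_pos"])
# grip point at plate x=-23,y=70 ; score tilt by gradient along projected broad-end edge & straight edge
for t in ths:
    p=[0,0,0,-175,t]; n,u=pose3(p); c=np.array([491.5,y,z])+23*n-70*u
    w=np.cross(n,u)*4; g=[]
    L=np.array([c-57*n-95*u+f*62*n for f in np.linspace(.1,.9,25)])
    F=L.mean(0)
    a=proj(L+4*u,s); b=proj(L-6*u,s)
    # brightness contrast just inside vs outside of the end
    f=lambda q: np.mean([I[int(round(v)),int(round(x))] for x,v in q])
    print(t,"F",np.round(F),"in/out",round(f(proj(L+8*u,s))),round(f(a)),round(f(b)),round(f(proj(L-12*u,s))))
E
python3 look.py 326.5 217 0 15 25 30 35 40 45 50 55 60
```

```text
7.677247915416956 68.91955621352443 [491.83160062 325.7752054  290.64908101]
0.0 F [509. 162. 217.] in/out 157 156 154 148
15.0 F [508. 168. 174.] in/out 171 169 165 162
25.0 F [508. 178. 147.] in/out 180 179 143 105
30.0 F [507. 184. 134.] in/out 181 170 105 90
35.0 F [506. 192. 122.] in/out 170 145 91 90
40.0 F [506. 201. 111.] in/out 153 121 89 90
45.0 F [505. 211. 100.] in/out 138 109 89 90
50.0 F [504. 221.  91.] in/out 135 106 89 90
55.0 F [503. 232.  82.] in/out 139 109 89 90
60.0 F [502. 245.  74.] in/out 149 120 89 90
```

```bash
python3 look.py 325.7 232 20 25 30 35 40 45 50; python3 look.py 325.7 232 100 | head -1 >/dev/null
```

```text
7.671381924301386 69.15472941005054 [491.52146792 325.80039021 289.80186597]
20.0 F [508. 172. 176.] in/out 172 171 167 165
25.0 F [508. 177. 162.] in/out 178 177 173 168
30.0 F [507. 184. 150.] in/out 182 182 173 147
35.0 F [506. 191. 137.] in/out 185 184 159 114
40.0 F [506. 200. 126.] in/out 186 184 136 97
45.0 F [505. 210. 115.] in/out 186 181 120 91
50.0 F [504. 220. 106.] in/out 186 180 115 91
```

{"op": "servo_tool", "data": {"plan": [[[0,-0.0053,0.0084,0,0.069],[0,-0.0053,0.0084,0,0.069],[0,-0.0065,0.0067,0,0.069],[0,-0.0065,0.0067,0,0.069],[0,-0.0075,0.0049,0,0.069],[0,-0.0075,0.0049,0,0.069],[0,0,0,0,0.069]]]}}

```text
time: 23.7
tool_pos: [491.8, 286.3, 330.6]
tcp_rot: [179.9, -0.0, 95.4]
ft_force: [0.0, 0.2, -1.3]
finger_gap: 68.8
grip_force: 7.0
```

```bash
python3 look.py 287 270 40 50 55 60 65 70 75 80 85
```

```text
7.301335483789444 69.07397143723097 [491.64513598 286.83086349 330.1177755 ]
40.0 F [506. 161. 164.] in/out 116 102 88 88
50.0 F [504. 182. 144.] in/out 110 96 89 89
55.0 F [503. 193. 135.] in/out 113 98 89 89
60.0 F [502. 205. 127.] in/out 123 105 88 89
65.0 F [501. 218. 120.] in/out 135 119 89 89
70.0 F [499. 231. 115.] in/out 144 136 97 89
75.0 F [498. 245. 111.] in/out 147 146 121 98
80.0 F [497. 259. 108.] in/out 147 147 143 127
85.0 F [496. 273. 106.] in/out 147 147 147 146
```

The broad end is resting near y = 240 and the tilt is about 73°. Next I bring it upright and feel for the board.

{"op": "servo_tool", "data": {"plan": [[[0,-0.009,0.003,0,0.069],[0,-0.01,0.002,0,0.069],[0,-0.01,0.001,0,0.069],[0,-0.01,0,0,0.069],[0,-0.009,0,0,0.069],[0,0,0,0,0.069]]]}}

```text
time: 24.35
tool_pos: [491.5, 238.0, 335.4]
tcp_rot: [-180.0, 0.0, 95.4]
ft_force: [0.3, 0.1, 0.1]
finger_gap: 69.2
grip_force: 7.0
```

```bash
python3 look.py 238 277 60 70 80 90 100 110
```

```text
6.945288330316544 69.08621362491961 [491.4249598  238.60009037 335.4481316 ]
60.0 F [502. 156. 134.] in/out 111 95 89 89
70.0 F [499. 182. 122.] in/out 139 129 93 90
80.0 F [497. 210. 115.] in/out 143 143 138 120
90.0 F [494. 238. 112.] in/out 143 143 143 143
100.0 F [492. 267. 115.] in/out 141 141 142 143
110.0 F [490. 294. 122.] in/out 139 139 140 140
```

The plate keeps its angle at about 76° and the broad end just drags. I'll use the board's end as a stop: carry it out past the end, lower it, then draw the plate back against the end so it tips past vertical.

{"op": "servo_tool", "data": {"plan": [[[0,0,0.005,0,0.0684],[0,0,0.01,0,0.0684],[0,0.008,0.005,0,0.0684],[0,0.014,0,0,0.0684],[0,0.018,0,0,0.0684],[0,0.02,0,0,0.0684],[0,0.02,0,0,0.0684],[0,0.018,0,0,0.0684],[0,0.012,0,0,0.0684],[0,0.006,0,0,0.0684]]], "force": 25}}

```text
time: 25.4
tool_pos: [490.9, 357.0, 355.0]
tcp_rot: [-180.0, 0.0, 95.6]
ft_force: [-0.2, -0.4, -1.3]
finger_gap: 68.4
grip_force: 16.9
```

```bash
python3 - <<'E'
from h import *
from bench import *
print(sense()["grip_force"],sense()["finger_gap"],sense()["tool_pos"])
a,b=optics.snapshot("side"),optics.snapshot("scene")
cv2.imwrite("pics/w6.png",np.hstack([cv2.resize(a["frame"][60:220,150:350],(400,320)),cv2.resize(b["frame"][100:330,230:510],(400,320))]))
E
```

```text
16.867778599262238 68.35167963386219 [490.9471292  356.96841384 354.97738113]
```

View pics/w6.png

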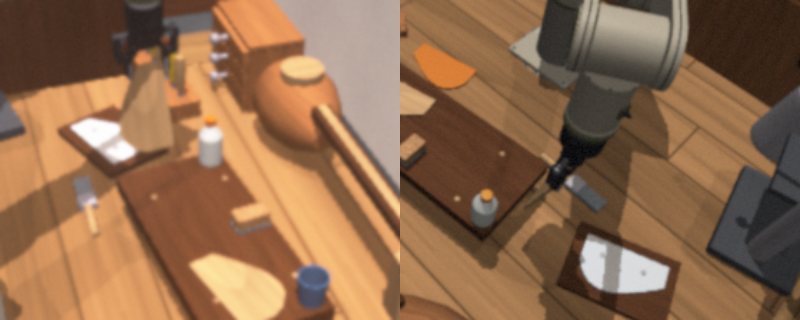

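The side view shows the plate hanging upright between the fingers at (148,105), clear of the board's end. The bottle, block and other half are unmoved. Now I lower it and draw it against the end.

{"op": "servo_tool", "data": {"plan": [[[0,0,-0.01,0,0.0684],[0,0,-0.014,0,0.0684],[0,0,-0.014,0,0.0684],[0,0,-0.014,0,0.0684],[0,0,-0.014,0,0.0684],[0,-0.004,-0.009,0,0.0684],[0,-0.01,0,0,0.0684],[0,-0.01,0,0,0.0684],[0,-0.01,0,0,0.0684],[0,0,0,0,0.0684]]]}}

```text
time: 26.5
tool_pos: [492.0, 319.9, 281.7]
tcp_rot: [179.9, -0.0, 95.4]
ft_force: [0.9, 0.2, -1.3]
finger_gap: 69.0
grip_force: 16.2
```

{"op": "servo_tool", "data": {"plan": [[[0,-0.008,0,0,0.0686],[0,-0.008,0,0,0.0686],[0,-0.008,0,0,0.0686],[0,-0.008,0,0,0.0686],[0,0,0,0,0.0686]]]}}

```text
time: 27.0
tool_pos: [491.4, 288.2, 280.5]
tcp_rot: [-180.0, 0.0, 95.4]
ft_force: [0.4, -0.6, -1.5]
finger_gap: 68.6
grip_force: 15.3
```

```bash
python3 look.py 290 221 70 80 90 100 110 | head -1
```

```text
15.252096354961395 68.48127574295509 [491.40685489 288.73950436 280.51346612]
```

{"op": "servo_tool", "data": {"plan": [[[0,-0.008,0,0,0.0686],[0,-0.008,0,0,0.0686],[0,-0.008,0,0,0.0686],[0,-0.008,0,0,0.0686],[0,-0.008,0,0,0.0686],[0,0,0,0,0.0686]]]}}

```text
time: 27.65
tool_pos: [491.5, 248.2, 280.6]
tcp_rot: [-180.0, 0.0, 95.4]
ft_force: [-0.0, 1.0, -1.2]
finger_gap: 68.9
grip_force: 15.1
```

{"op": "servo_tool", "data": {"plan": [[[0,-0.008,0,0,0.0686],[0,-0.008,0,0,0.0686],[0,-0.008,0,0,0.0686],[0,-0.008,0,0,0.0686],[0,-0.004,0,0,0.0686],[0,0,0,0,0.0686]]]}}

```text
time: 28.25
tool_pos: [491.4, 212.6, 280.6]
tcp_rot: [180.0, 0.0, 95.4]
ft_force: [1.1, 1.2, 0.2]
finger_gap: 68.6
grip_force: 15.3
```

```bash
cat > look2.py <<'E'
# masks of pale pixels vs predicted tilted plate, in side view, against static background (raw_side)
from bench import *
from h import *
import sys
y,z=float(sys.argv[1]),float(sys.argv[2])
bg={n:cv2.imread(f"raw_{n}.png") for n in("side","scene")}
sh={n:optics.snapshot(n) for n in bg}
print(sense()["grip_force"],sense()["finger_gap"],np.round(sense()["tool_pos"],1),np.round(sense()["ft_force"],1))
for t in range(int(sys.argv[3]),int(sys.argv[4]),10):
    n,u=pose3([0,0,0,-175,t]); c=np.array([491.5,y,z])+23*n-70*u; o=[]
    for nm,s in sh.items():
        h=cv2.cvtColor(s["frame"],cv2.COLOR_BGR2HSV); d=cv2.absdiff(s["frame"],bg[nm]).max(2)>25
        m=(d&(h[...,1]<175)&(h[...,1]>70)&(h[...,2]>75)&(h[...,0]>8)&(h[...,0]<26)).astype(np.uint8)
        w=np.cross(n,u)*4; P=c+OUT[:,:1]*n+OUT[:,1:]*u
        hull=cv2.convexHull(np.round(proj(np.vstack([P+w,P-w]),s)).astype(np.int32))
        q=cv2.fillPoly(np.zeros_like(m),[hull],1); ring=cv2.dilate(q,np.ones((9,9)))-q
        o+=[round(float(m[q>0].mean()),2),round(float(m[ring>0].mean()),2)]
    print(t,"F",np.round(c-95*u-26*n),"side in/ring, scene in/ring",o)
E
python3 look2.py 213 221 60 160
```

```text
15.256979148834944 68.63701302284534 [491.4 213.2 280.6] [ 0.6  0.3 -0.9]
60 F [502. 131.  78.] side in/ring, scene in/ring [0.75, 0.46, 0.34, 0.56]
70 F [499. 157.  66.] side in/ring, scene in/ring [0.73, 0.46, 0.37, 0.54]
80 F [497. 185.  59.] side in/ring, scene in/ring [0.73, 0.45, 0.48, 0.57]
90 F [494. 213.  56.] side in/ring, scene in/ring [0.74, 0.44, 0.55, 0.4]
100 F [492. 242.  59.] side in/ring, scene in/ring [0.76, 0.42, 0.49, 0.21]
110 F [490. 269.  66.] side in/ring, scene in/ring [0.8, 0.41, 0.37, 0.3]
120 F [487. 295.  78.] side in/ring, scene in/ring [0.78, 0.43, 0.4, 0.22]
130 F [485. 319.  95.] side in/ring, scene in/ring [0.62, 0.43, 0.39, 0.33]
140 F [483. 339. 115.] side in/ring, scene in/ring [0.51, 0.29, 0.42, 0.41]
150 F [482. 356. 138.] side in/ring, scene in/ring [0.38, 0.25, 0.45, 0.41]
```

{"op": "servo_tool", "data": {"plan": [[[0,0,0,0,0.06],[0,0,0,0,0.06],[0,0,0,0,0.06],[0,0,0.008,0,0.06],[0,0,0.012,0,0.06],[0,0,0.012,0,0.06],[0,0,0.012,0,0.06],[0,0,0.006,0,0.06],[0,-0.006,0,0,0.06],[0,-0.01,0,0,0.06]]], "force": 30}}

```text
time: 29.35
tool_pos: [491.3, 197.1, 330.3]
tcp_rot: [-180.0, 0.0, 95.5]
ft_force: [-0.3, -0.4, -1.9]
finger_gap: 67.8
grip_force: 34.6
```

{"op": "servo_tool", "data": {"plan": [[[0,-0.012,0,0,0.06],[0,-0.012,0,0,0.06],[0,-0.012,0,0,0.06],[0,-0.008,0,0,0.06],[0,0,0,0,0.06],[0,0,0,0,0.06]]]}}

```text
time: 29.95
tool_pos: [491.4, 153.1, 330.5]
tcp_rot: [180.0, -0.0, 95.4]
ft_force: [0.6, -0.2, -1.2]
finger_gap: 67.8
grip_force: 34.6
```

```bash
python3 look2.py 153 271 60 160
```

```text
34.60876151919365 67.81205969634885 [491.4 153.6 330.5] [-0.1  0.1 -0.7]
60 F [502.  71. 128.] side in/ring, scene in/ring [0.81, 0.37, 0.31, 0.32]
70 F [499.  97. 116.] side in/ring, scene in/ring [0.8, 0.45, 0.56, 0.52]
80 F [497. 125. 109.] side in/ring, scene in/ring [0.8, 0.46, 0.56, 0.58]
90 F [494. 153. 106.] side in/ring, scene in/ring [0.8, 0.45, 0.6, 0.58]
100 F [492. 182. 109.] side in/ring, scene in/ring [0.82, 0.44, 0.63, 0.46]
110 F [490. 209. 116.] side in/ring, scene in/ring [0.83, 0.46, 0.59, 0.4]
120 F [487. 235. 128.] side in/ring, scene in/ring [0.76, 0.41, 0.6, 0.27]
130 F [485. 259. 145.] side in/ring, scene in/ring [0.66, 0.39, 0.53, 0.2]
140 F [483. 279. 165.] side in/ring, scene in/ring [0.53, 0.34, 0.42, 0.25]
150 F [482. 296. 188.] side in/ring, scene in/ring [0.43, 0.31, 0.37, 0.31]
```

{"op": "servo_tool", "data": {"plan": [[[0,0,-0.006,0,0.06],[0,0,-0.006,0,0.06],[0,0,-0.003,0,0.06],[0,0,0,0,0.06]]]}}

```text
time: 30.45
tool_pos: [490.9, 153.4, 314.4]
tcp_rot: [-179.9, 0.0, 95.5]
ft_force: [-0.6, -0.3, -1.3]
finger_gap: 67.7
grip_force: 34.6
```

{"op": "servo_tool", "data": {"plan": [[[0,0,-0.002,0,0.06],[0,0,-0.001,0,0.06],[0,0,0,0,0.06]]]}}

```text
time: 30.75
tool_pos: [491.4, 153.3, 312.6]
tcp_rot: [180.0, -0.0, 95.5]
ft_force: [-0.3, -0.2, 0.2]
finger_gap: 68.0
grip_force: 34.8
```

{"op": "servo_tool", "data": {"plan": [[[0,0,-0.002,0,0.06],[0,0,-0.001,0,0.06],[0,0,0,0,0.06]]]}}

```text
time: 31.05
tool_pos: [491.5, 153.2, 309.7]
tcp_rot: [180.0, -0.0, 95.5]
ft_force: [0.9, -0.6, 2.2]
finger_gap: 68.1
grip_force: 35.4
```

Contact is felt at TCP z of about 311, which puts the tilt at about 122° with the broad end near y = 240. I loosen slightly and lay it over.

{"op": "servo_tool", "data": {"plan": [[[0,0,0,0,0.0686],[0,0,0,0,0.0687],[0,-0.009,-0.0068,0,0.0687],[0,-0.009,-0.0068,0,0.0687],[0,-0.0083,-0.008,0,0.0687],[0,-0.0083,-0.008,0,0.0687],[0,-0.0071,-0.009,0,0.0687],[0,-0.0071,-0.009,0,0.0687],[0,0,0,0,0.0687]]]}}

```text
time: 31.95
tool_pos: [490.5, 103.4, 259.9]
tcp_rot: [-179.8, 0.0, 95.4]
ft_force: [-0.9, 0.4, -1.1]
finger_gap: 68.6
grip_force: 13.7
```

```bash
python3 look2.py 104 204 100 190
```

```text
13.66269601508975 68.50655055793194 [491.2 104.3 261.6] [ 0.   0.3 -0.5]
100 F [492. 133.  42.] side in/ring, scene in/ring [0.69, 0.48, 0.61, 0.37]
110 F [490. 160.  49.] side in/ring, scene in/ring [0.76, 0.59, 0.62, 0.34]
120 F [487. 186.  61.] side in/ring, scene in/ring [0.86, 0.65, 0.66, 0.32]
130 F [485. 210.  78.] side in/ring, scene in/ring [0.93, 0.75, 0.7, 0.29]
140 F [483. 230.  98.] side in/ring, scene in/ring [0.84, 0.79, 0.74, 0.26]
150 F [482. 247. 122.] side in/ring, scene in/ring [0.81, 0.63, 0.75, 0.17]
160 F [481. 259. 148.] side in/ring, scene in/ring [0.65, 0.45, 0.68, 0.25]
170 F [480. 266. 175.] side in/ring, scene in/ring [0.49, 0.44, 0.63, 0.32]
180 F [480. 269. 204.] side in/ring, scene in/ring [0.42, 0.4, 0.58, 0.36]
```

{"op": "servo_tool", "data": {"plan": [[[0,-0.0058,-0.01,0,0.0687],[0,-0.0057,-0.01,0,0.0687],[0,-0.0044,-0.0105,0,0.0687],[0,-0.0043,-0.0105,0,0.0687],[0,-0.0028,-0.011,0,0.0687],[0,-0.0027,-0.011,0,0.0687],[0,0,0,0,0.0687]]]}}

```text
time: 32.75
tool_pos: [490.2, 78.4, 196.5]
tcp_rot: [-179.8, -0.0, 95.4]
ft_force: [0.5, -0.1, -0.4]
finger_gap: 68.6
grip_force: 13.7
```

{"op": "servo_tool", "data": {"plan": [[[0,-0.001,-0.006,0,0.0687],[0,-0.001,-0.005,0,0.0687],[0,0,-0.003,0,0.0687],[0,0,0,0,0.0687]]]}}

```text
time: 33.15
tool_pos: [491.2, 76.8, 184.5]
tcp_rot: [-180.0, 0.0, 95.5]
ft_force: [-0.3, -0.8, -0.4]
finger_gap: 68.9
grip_force: 13.8
```

{"op": "servo_tool", "data": {"plan": [[[0,0,-0.002,0,0.0687],[0,0,-0.001,0,0.0687],[0,0,0,0,0.0687]]]}}

```text
time: 33.45
tool_pos: [491.4, 76.8, 181.9]
tcp_rot: [180.0, -0.0, 95.5]
ft_force: [0.3, 0.2, 0.0]
finger_gap: 68.9
grip_force: 13.8
```

{"op": "servo_tool", "data": {"plan": [[[0,0,-0.0015,0,0.0687],[0,0,-0.0015,0,0.0687],[0,0,0,0,0.0687]]]}}

```text
time: 33.75
tool_pos: [491.2, 76.8, 178.7]
tcp_rot: [-180.0, -0.0, 95.5]
ft_force: [0.2, -0.1, -0.8]
finger_gap: 68.7
grip_force: 13.8
```

{"op": "servo_tool", "data": {"plan": [[[0,0,-0.001,0,0.0687],[0,0,-0.001,0,0.0687],[0,0,0,0,0.0687]]]}}

```text
time: 34.05
tool_pos: [491.4, 76.8, 176.8]
tcp_rot: [180.0, -0.0, 95.5]
ft_force: [0.0, -1.2, 0.7]
finger_gap: 69.1
grip_force: 13.9
```

{"op": "servo_tool", "data": {"plan": [[[0,0,-0.001,0,0.0687],[0,0,0,0,0.0687]]]}}

```text
time: 34.25
tool_pos: [491.4, 76.8, 176.1]
tcp_rot: [180.0, 0.0, 95.5]
ft_force: [0.1, -0.8, 1.3]
finger_gap: 68.5
grip_force: 14.1
```

```bash
python3 - <<'E'
from h import *
from bench import *
s=optics.snapshot("scene"); print(fit(s["frame"],s,False,np.array([477,145,-175.]),show="pics/f5.png"), fit(s["frame"],s,True,np.array([477,145,-175.])))
E
```

```text
(array([ 454.9256423 ,  157.20761967, -172.71883047]), np.float64(0.3286740546861948)) (array([ 455.74508102,  159.49971065, -173.3608941 ]), np.float64(0.25043226058341234))
```

{"op": "servo_tool", "data": {"plan": [[[0,0,-0.001,0,0.0687],[0,0,-0.001,0,0.0687],[0,0,0,0,0.0687]]]}}

```text
time: 34.6
tool_pos: [491.7, 76.8, 175.3]
tcp_rot: [180.0, 0.0, 95.5]
ft_force: [-5.4, -0.0, 13.6]
finger_gap: 68.5
grip_force: 17.5
```

{"op": "servo_tool", "data": {"plan": [[[0,0,0,0,0.0695],[0,0,0,0,0.07],[0,0,0,0,0.072],[0,0,0,0,0.078],[0,0,0,0,0.085],[0,0,0,0,0.085]]]}}

```text
time: 35.2
tool_pos: [491.1, 76.8, 173.5]
tcp_rot: [-180.0, -0.0, 95.5]
ft_force: [-0.1, -0.7, -1.2]
finger_gap: 85.1
grip_force: 0.0
```

{"op": "servo_tool", "data": {"plan": [[[0,0,0.006,0,0.085],[0,0,0.015,0,0.085],[0,0,0.03,0,0.085],[0,0,0.04,0,0.085],[0,0,0.04,0,0.085],[-0.04,0.02,0.03,0,0.085],[-0.03,0.04,0.02,0,0.085],[0,0.045,0,0,0.085],[0,0.045,0,0,0.085],[0,0.045,0,0,0.085]]]}}

```text
time: 36.2
tool_pos: [426.0, 269.2, 353.7]
tcp_rot: [179.8, -0.1, 95.4]
ft_force: [1.2, -0.2, 1.0]
finger_gap: 85.3
grip_force: 0.0
```

{"op": "servo_tool", "data": {"plan": [[[0,0.045,0,0,0.085],[0,0.045,0,0,0.085],[0,0.045,0,0,0.085],[0,0.03,0,0,0.085],[0,0,0,0,0.085]]]}}

```text
time: 36.7
tool_pos: [425.3, 435.9, 351.9]
tcp_rot: [-180.0, -0.1, 95.7]
ft_force: [-0.5, 0.0, 0.2]
finger_gap: 84.8
grip_force: 0.0
```

```bash
python3 - <<'E'
from h import *
from bench import *
print(sense()["tool_pos"])
s=optics.snapshot("scene"); cv2.imwrite("raw6.png",s["frame"])
for m in(False,True):
    p,v=fit(s["frame"],s,m,np.array([477,145,-175.])); print(m,p,v)
    q=place(p,m); e=np.array([-.102,.995]); f=np.array([.995,.102]); C=np.array([395,278])+120*f-260*e
    print("board y range",(q-C)@e.T if 0 else [((q-C)@e).min(),((q-C)@e).max()],"x",[((q-C)@f).min(),((q-C)@f).max()])
print(fit(s["frame"],s,False,np.array([542.5,-115,15])))
I0=cv2.imread("raw_scene.png"); d=cv2.absdiff(I0,s["frame"]).max(2)>40
print("changed px near bottle,block,cup:",[int(d[r0:r1,c0:c1].sum()) for r0,r1,c0,c1 in[(235,265,278,300),(193,222,224,250),(158,184,176,198)]])
E
```

```text
[425.29927212 435.85571358 351.9112723 ]
False [ 463.84336226  152.28934869 -175.20804948] 0.9769655023250784
board y range [np.float64(31.947510578418875), np.float64(223.10411510011318)] x [np.float64(-120.74052651366277), np.float64(-5.612658463414593)]
True [ 464.65099062  154.45191757 -174.95984673] 0.8806018972849199
board y range [np.float64(34.257098129723765), np.float64(225.01665297834705)] x [np.float64(-120.8273297996735), np.float64(-4.996015910963508)]
(array([ 542.5, -115. ,   15. ]), np.float64(0.9567493258605192))
changed px near bottle,block,cup: [44, 0, 0]
```

The plate is turned: the correct-face outline fits at 0.98, against 0.88 for the mirrored one. But its belly sits right at the board's near edge, so I'll nudge it about 22 mm inward with closed fingers.

{"op": "servo_tool", "data": {"plan": [[[-0.006,-0.033,0,0,0.04],[-0.006,-0.033,0,0,0],[-0.006,-0.033,0,0,0],[-0.006,-0.034,0,0,0],[-0.006,-0.034,0,0,0],[-0.01,-0.034,0,0,0],[-0.01,-0.034,0,0,0],[-0.01,-0.033,0,0,0],[0,0,0,0,0],[0,0,0,0,0]]], "force": 20}}

```text
time: 37.75
tool_pos: [366.3, 163.5, 352.4]
tcp_rot: [179.9, -0.0, 95.3]
ft_force: [0.1, -0.2, 0.4]
finger_gap: -0.1
grip_force: 0.0
```

{"op": "servo_tool", "data": {"plan": [[[0,0,-0.03,0,0],[0,0,-0.03,0,0],[0,0,-0.03,0,0],[0,0,-0.03,0,0],[0,0,-0.03,0,0],[0,0,-0.012,0,0],[0,0,-0.004,0,0],[0,0,0,0,0]]]}}

```text
time: 38.55
tool_pos: [366.7, 164.8, 185.9]
tcp_rot: [180.0, -0.0, 95.5]
ft_force: [1.2, -0.0, 0.0]
finger_gap: 0.0
grip_force: 0.0
```

{"op": "servo_tool", "data": {"plan": [[[0.006,0,0,0,0],[0.006,0,0,0,0],[0.005,0,0,0,0],[0.004,0,0,0,0],[0.004,0,0,0,0],[0.004,0,0,0,0],[0.004,0,0,0,0],[0.003,0,0,0,0],[0,0,0,0,0]]]}}

```text
time: 39.45
tool_pos: [402.7, 164.5, 185.3]
tcp_rot: [-180.0, 0.0, 95.5]
ft_force: [0.8, 0.4, -0.7]
finger_gap: 0.2
grip_force: 0.0
```

```bash
cat > chk.py <<'E'
from h import *
from bench import *
print(sense()["tool_pos"])
s=optics.snapshot("scene"); cv2.imwrite("raw7.png",s["frame"])
p,v=fit(s["frame"],s,False,np.array([470,153,-175.])); print(p,v)
q=place(p,False); e=np.array([-.102,.995]); f=np.array([.995,.102]); C=np.array([395,278])+120*f-260*e
print("board y",((q-C)@e).min(),((q-C)@e).max(),"x",((q-C)@f).min(),((q-C)@f).max())
print(fit(s["frame"],s,False,np.array([539.5,-117,13.6])))
E
python3 chk.py
```

```text
[402.65197137 164.46216131 185.3028371 ]
[ 469.59009147  144.75301954 -174.44290862] 0.6688687035507844
board y 24.608964091164037 214.96754871046252 x -116.25186731053445 -1.9231770761879892
(array([ 542.1120411 , -115.23632746,   14.6478274 ]), np.float64(0.9593396677106003))
```

{"op": "servo_tool", "data": {"plan": [[[0.004,0,0,0,0],[0.004,0,0,0,0],[0.003,0,0,0,0],[0,0,0,0,0],[-0.01,0,0,0,0],[-0.02,0,0,0,0],[-0.015,0,0.03,0,0],[0,0,0.045,0,0],[0,0.03,0.045,0,0],[0,0.045,0.04,0,0]]]}}

```text
time: 40.5
tool_pos: [368.0, 229.5, 338.1]
tcp_rot: [179.8, -0.0, 95.3]
ft_force: [1.4, 0.8, -0.2]
finger_gap: 0.2
grip_force: 0.0
```

{"op": "servo_tool", "data": {"plan": [[[0.01,0.045,0,0,0],[0.01,0.045,0,0,0],[0.01,0.045,0,0,0],[0.01,0.045,0,0,0],[0.01,0.03,0,0,0],[0,0,0,0,0]]]}}

```text
time: 41.1
tool_pos: [417.5, 442.3, 333.3]
tcp_rot: [-179.9, 0.0, 95.6]
ft_force: [-1.9, -0.8, -0.4]
finger_gap: 0.0
grip_force: 0.0
```

```bash
python3 chk.py; python3 - <<'E'
import cv2,numpy as np
a,b=[cv2.imread(f"{n}.png") for n in("raw_scene","raw7")]
for nm,(r0,r1,c0,c1) in dict(bottle=(235,268,276,302),block=(193,222,224,250),cup=(158,184,176,198),orange=(128,166,235,286)).items():
    t=b[r0:r1,c0:c1]; w=a[r0-8:r1+8,c0-8:c1+8]; m=cv2.matchTemplate(w,t,cv2.TM_CCOEFF_NORMED); print(nm,cv2.minMaxLoc(m)[1],np.array(cv2.minMaxLoc(m)[3])-8)
E
```

```text
[417.51787868 442.34686448 333.30858743]
[ 477.27193257  151.12084956 -176.04539735] 0.9546077604386335
board y 28.61808304270751 220.608945484808 x -106.98266855166872 8.996262596806877
(array([ 542.29915542, -114.99239649,   14.00354502]), np.float64(0.953301042434453))
bottle 0.89911949634552 [0 0]
block 0.9963127374649048 [0 0]
cup 0.9951662421226501 [0 0]
orange 0.9958615303039551 [0 0]
```

All of the plate is on the board with about 13 mm to spare. The other half, bottle, block, cup and orange look-alike have not moved.

```bash
python3 -c "
from bench import r
print(r.hand_in())"
```

```text
the job is handed in; nothing more can be done
None
```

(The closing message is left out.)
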